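# Rake the breadsticks into a neat row

### The arm

A 6-joint arm with a two-finger parallel gripper is mounted at the origin on the work surface. World frame = base frame: x ahead of the robot, y to its left, z up, the work surface at z = 0. Lengths are in m, angles in rad, forces in N, time in s.
With the tool pointing down it reaches from about 0.425 to 0.925 m from the base axis. Payload 12.5 kg.
Tool frame: the origin (TCP) lies at the very end of the fingers, on their centre line; the grasp point (between the pads) lies 19 mm behind it; z points along the fingers, y is the line along which they close (so a half turn about z gives the same grasp; the last joint's range is limited). The gripper opens to 85 mm and grips with 20 to 120 N. Pads are 22 mm wide; open, the fingers measure 114 mm over their backs; the gripper's body (76 mm by 85 mm) begins 54 mm behind the grasp point. The pads swing forward as they close: fully open they stand 13 mm farther back than shut.
Start: joints at [1.085, 0.491, 1.559, -0, 1.092, -0.106], TCP at [0.232, 0.58, 0.231] pointing down, gripper open.
Joint ranges: [-3.1, 3.1], [-0.84, 2.19], [0.05, 2.79], [-1.13, 4.28], [0.06, 2.93], [-2.69, 2.69]. Speed limits (rad/s): [2.22, 2.22, 2.79, 3.14, 3.14, 3.14].

### API

Orientations are given as a 3x3 rotation matrix whose columns are the frame's x, y, z axes.
In Python, from station import sense, read_camera, finish_job gives the robot as it stands.
- The arm moves only by the tool play_rows, never from a script. Its argument "steps" is one flat list of numbers, 7 for each row, row after row: the shift along the tool's x, y, z in mm, then the turn, a rotation vector about the tool's x, y, z in rad, then the opening, from -1 (shut) to 1 (fully open). A call has 1 to 12 rows; each row shifts and turns the commanded pose from where the row before left it, along the tool's axes as they then stand; what a row does not reach is not made up. A row lasts 1/10 s, in which the tool goes at most 50 mm and 8.59 degrees, less where a joint would pass 70% of its speed; a pose out of reach is approached as far as the arm can. A call with a gripper value outside its range is refused whole. The fingers move at their own pace and stop on an object; "newtons" is the grip in N (left out, the last holds). Time passes only in rows, so rows that do not move let the fingers close. It gives the time, the measured TCP pose, the force, the opening and the grip force at its end, in the units of the state.
- sense(): the state, without advancing time (a new reading comes with each control period).
- read_camera(name): name is "side" or "top" or "wrist"; returns a dict with "pixels" (400x640x3 uint8, red, green, blue), "mtx" (3x3 intrinsics, pixels), "R" (3x3) and "t" (3): a world point X has camera coordinates R X + t; the wrist camera has in their place "tool_from_camera" (4x4, takes a point from camera to tool coordinates, whose origin is the TCP and whose axes are the flange's). Camera axes: x right, y down, z forward; pixel columns grow to the right and rows downward; lengths in m; the calibration is good to about 2 mm. A picture is of the moment at which its call begins: read the wrist's pose just before it. There is no depth.
- finish_job(): hands the job in; it is judged then, once.
The state is a dict: "clock": time; "joint_pos": joint angles; "joint_vel": joint speeds; "effort": joint torques, N m; "ee_pos": TCP position; "orientation": TCP orientation; "ft_force": force on the tool from outside, world axes, zero at the start; "torque": the same for the moment, N m; "width": finger opening in m; "finger_force": force on a finger pad.
Only numpy, scipy, OpenCV 4.12 (cv2) and the standard library are available. Lean on these libraries where they do the work, as an engineer would, in place of code of your own. Each camera call takes 0.05 s, during which the arm holds its last target. There are 200 camera calls.

### The job

Pick up the rake by its red leaning grip and comb the four scattered breadsticks towards the near lip of the wooden tray until they lie side by side in one close, parallel row along that lip. Touch the sticks only with the rake, leave the other goods on the counter where they are, and finally stand the rake back on its teeth, squarely in the middle of its slate, and let go.

Things in the scene. Friction and masses are not known exactly. Their poses are not given: they have to be found in the camera images.
- tray: Fixed wooden tray, dark floor, pale rims, 320 (x) by 260 (y) by 32 mm high. Origin under its centre, on the counter; x points away from the robot. Floor top 12 mm up; inside 240 mm wide (y). The near lip (towards the robot, inner face at x = -150 mm) and the two side walls stand 20 mm above the floor; the far edge is open.
- tray_lip (a point): Point at the foot of the near lip's inner face, midway along it, on the tray's floor; axes as the tray's (x away from the lip, y along it).
- slate: Fixed dark slate slab, 110 (x) by 210 (y) by 6 mm thick, to the left or right of the tray; the rake's place. Origin under its centre on the counter. (On the other side stands a fixed carton of cakes, 45 mm high; beyond the tray a fixed crate of loaves, 100 mm high.)
- rake: Steel rake, red handle, 350 g, stands by itself on its teeth on the slate. Origin at tooth-end level under the head's centre, z up. Head bar 50 (x) by 160 (y) by 14 mm, underside 26 mm up; two rows of 8 teeth 8 mm thick, 20 mm apart, at x = -21 and 21; front faces of the teeth at x = -25. The handle leaves the bar's top and leans 35 degrees from vertical towards -x (at first, to the robot).
- rake_grip (a point): Centre of the rake's red grip, at x -40, y 0, z 114 mm in the rake's frame; axes as the rake's (not leaning). The grip is a flat slab 90 mm wide (y), 70 mm along the lean, 18 mm thick: too wide to hold across y, so hold it across its thickness, the tool leaning 35 degrees with the fingers pointing down the handle.
- stick_a: Twisted golden breadstick, stiff, 140 mm long (along its y), 21 mm wide, 15 mm high, about 30 g, flat enough not to roll. Origin at the centre of its underside. Lies on the tray.
- stick_b: Twisted golden breadstick, stiff, 140 mm long (along its y), 21 mm wide, 15 mm high, about 30 g, flat enough not to roll. Origin at the centre of its underside. Lies on the tray.
- stick_c: Twisted golden breadstick, stiff, 140 mm long (along its y), 21 mm wide, 15 mm high, about 30 g, flat enough not to roll. Origin at the centre of its underside. Lies on the tray.
- stick_d: Twisted golden breadstick, stiff, 140 mm long (along its y), 21 mm wide, 15 mm high, about 30 g, flat enough not to roll. Origin at the centre of its underside. Lies on the tray.
- roll_a: Bread roll, 150 by 72 by 72 mm high; bystander. Origin under its centre.
- roll_b: Bread roll, 150 by 72 by 72 mm high; bystander. Origin under its centre.
- dip: White dip bowl, 76 mm across, 45 mm high; bystander. Origin under its centre.
- oil: Green oil bottle, 60 mm across, 190 mm high; bystander. Origin under its centre.
- jam: Jam jar, 72 mm across, 85 mm high; bystander. Origin under its centre.
Mind the look-alikes: they are no part of the job. Leave any blue or grey look-alike of the stick_b alone.

How it is judged:
On the way, in this order (a step that is already met when the one before it is completed fails the run):
1. the rake is lifted off its slate (z of rake in the frame of slate above 0.03 m), for 0.1 s.
2. all four breadsticks lie in a close parallel row along the near lip (x of stick_a in the frame of tray_lip between 0 and 0.105 m and z of stick_a in the frame of tray_lip between -0.006 and 0.012 m and angle between the y axis of each of stick_a, stick_b, stick_c, stick_d and the y axis of tray, either way round below 0.15 rad and x of stick_b in the frame of tray_lip between 0 and 0.105 m and z of stick_b in the frame of tray_lip between -0.006 and 0.012 m and x of stick_c in the frame of tray_lip between 0 and 0.105 m and z of stick_c in the frame of tray_lip between -0.006 and 0.012 m and x of stick_d in the frame of tray_lip between 0 and 0.105 m and z of stick_d in the frame of tray_lip between -0.006 and 0.012 m), for 0.2 s.
At the end, for the whole second after the job is handed in: The four sticks lie flat on the tray, within 0.15 rad of parallel to the near lip, each centre within 105 mm of the lip; the rake stands on its teeth on the slate, centres within 30 mm, turned under 0.3 rad from the slate; all released and at rest (all of step 2 and linear speed of each of stick_a, stick_b, stick_c, stick_d, rake below 0.02 m/s and horizontal distance between rake and slate below 0.03 m and angle between rake's own z axis and vertical below 0.08 rad and z of rake in the frame of slate below 0.012 m and angle between the y axis of rake and the y axis of slate, either way round below 0.3 rad); the robot touches nothing.
It fails at once if a breadstick is touched by the fingers or the arm (contact force between any of the fingers, the arm and stick_a above 0.3 N or contact force between any of the fingers, the arm and stick_b above 0.3 N or contact force between any of the fingers, the arm and stick_c above 0.3 N or contact force between any of the fingers, the arm and stick_d above 0.3 N).
It fails at once if another thing on the counter is moved more than 30 mm or tipped (distance of any of roll_a, roll_b, dip, oil, jam from where it was at the start of the episode above 0.03 m or angle between any of roll_a, roll_b, dip, oil, jam's own z axis and vertical above 0.3 rad).
It also fails if it takes over 51 s, if anything falls off the work surface, if the arm or the gripper's body presses on something with over 40 N, if the wrist force passes 120 N, or if a joint passes its speed limit or range.

## Working session

There is one attempt and no reset: what is moved stays moved. The work goes in short steps, Python scripts to look and compute and a tool call to move; the robot and the scene stay as the last step left them, time stands still between calls to the robot, and variables do not carry over. Pictures are saved under pics/ and viewed, at most 10 in all, crops included, and the job is handed in when it is done.

Besides the shell and the picture viewer there is one more tool, called after "Call:" as name(argument=value, ...) on one line, values as JSON. play_rows: Moves the arm, as the interface text tells. Its arguments: {"type":"object","properties":{"steps":{"type":"array"},"newtons":{"type":"number"}},"required":["steps"]}

```bash
mkdir -p pics; python3 - <<'E'
from station import *
import cv2,pickle
d={}
for n in("top","side"):
    c=read_camera(n);d[n]=c;cv2.imwrite(f"pics/{n}1.png",c["pixels"][:,:,::-1]);print(n,c["mtx"].tolist(),c["R"].round(4).tolist(),c["t"].round(4).tolist())
pickle.dump(d,open("cams.pkl","wb"))
s=sense();print(s["clock"],s["ee_pos"],s["orientation"])
E
```

```text
top [[395.8456778397036, 0.0, 316.26076310515117], [0.0, 395.8456778397036, 197.54169197170327], [0.0, 0.0, 1.0]] [[0.0075, -0.9998, 0.0161], [-0.9876, -0.0099, -0.157], [0.1571, -0.0147, -0.9875]] [-0.0139, 0.5036, 1.0456]
side [[452.89986139109874, 0.0, 319.82844941060836], [0.0, 452.89986139109874, 202.88401718264404], [0.0, 0.0, 1.0]] [[0.8968, -0.4423, -0.0087], [-0.263, -0.5174, -0.8143], [0.3556, 0.7326, -0.5804]] [-0.4405, 0.2213, 1.2819]
0.1 [0.23157632 0.58031134 0.23079606] [[-9.28736123e-01  3.70741152e-01 -4.61141932e-04]
 [ 3.70741420e-01  9.28735752e-01 -8.38501652e-04]
 [ 1.17411930e-04 -9.49711188e-04 -9.99999542e-01]]
```

View pics/top1.png

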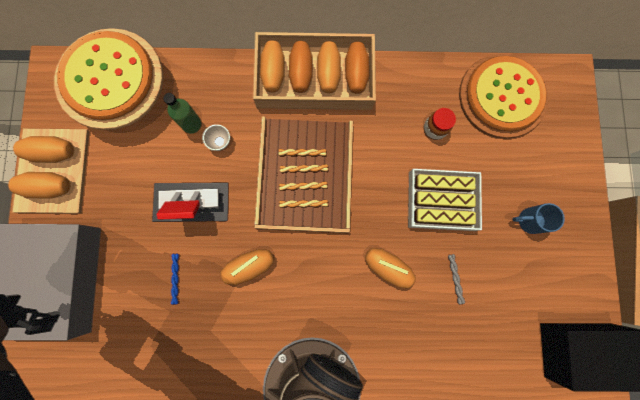

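View pics/side1.png

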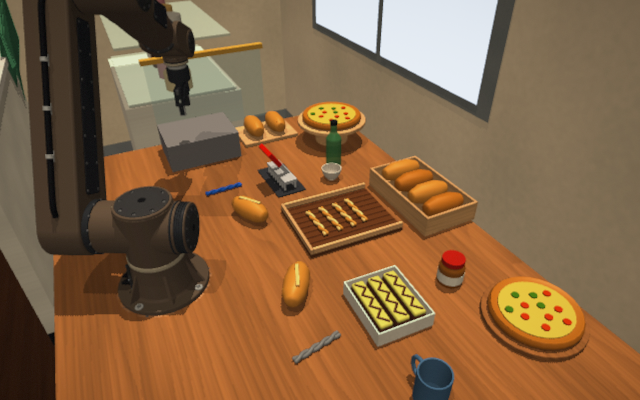

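Top view: the slate with the rake is at (191,202), with its red grip at (178,210). The tray spans (263,118) to (352,230). The golden sticks on it are at about (303,152), (303,169), (303,186) and (303,203). The look-alikes, blue at (175,279) and grey at (456,279), lie on the counter, so the four golden ones on the tray fit the description. I'll confirm in one enlarged crop.

```bash
cat > h.py <<'E'
import numpy as np,cv2,pickle
def world(c,u,v,z):
    r=c["R"].T@np.linalg.inv(c["mtx"])@np.array([u,v,1.]);o=-c["R"].T@c["t"]
    return o+r*(z-o[2])/r[2]
def proj(c,X):
    p=c["mtx"]@(c["R"]@np.asarray(X)+c["t"]);return p[:2]/p[2]
def red(c,box,lo=120):
    u0,u1,v0,v1=box;p=c["pixels"][v0:v1,u0:u1].astype(int)
    m=((p[...,0]>lo)&(p[...,1]<70)&(p[...,2]<70)).astype(np.uint8)
    return m
def sticks(c,box=(268,347,122,228)):
    u0,u1,v0,v1=box;p=c["pixels"][v0:v1,u0:u1].astype(int)
    m=((p[...,0]>150)&(p[...,1]>105)).astype(np.uint8)
    m=cv2.morphologyEx(m,cv2.MORPH_CLOSE,np.ones((3,5)))
    n,l,s,_=cv2.connectedComponentsWithStats(m);o=[]
    for i in range(1,n):
        if s[i,4]<60: continue
        q=np.argwhere(l==i)[:,::-1]+[u0,v0]
        W=np.array([world(c,a,b,.027)[:2] for a,b in q])
        (cx,cy),wh,an=cv2.minAreaRect(W.astype(np.float32));o.append((s[i,4],cx,cy,wh,an))
    return o
E
python3 - <<'E'
from h import *
d=pickle.load(open("cams.pkl","rb"));c=d["top"]
im=c["pixels"][100:245,140:365,::-1];cv2.imwrite("pics/crop1.png",cv2.resize(im,None,fx=3.5,fy=3.5,interpolation=cv2.INTER_CUBIC))
for s in sticks(c):print(s)
E
```

```text
(np.int32(301), 0.6384205222129822, 0.04001578688621521, (0.017505165189504623, 0.14687322080135345), 0.6811007857322693)
(np.int32(365), 0.5862990021705627, 0.04355594143271446, (0.028710899874567986, 0.16570903360843658), 0.6564918160438538)
(np.int32(363), 0.5322239398956299, 0.04371399059891701, (0.16541904211044312, 0.04246263578534126), 87.48877716064453)
(np.int32(371), 0.4955258369445801, 0.04211019352078438, (0.04757818952202797, 0.1633191853761673), 1.5235823392868042)
(np.int32(81), 0.42606788873672485, 0.05623479187488556, (0.005483828950673342, 0.1315045803785324), 0.5058807134628296)
```

View pics/crop1.png

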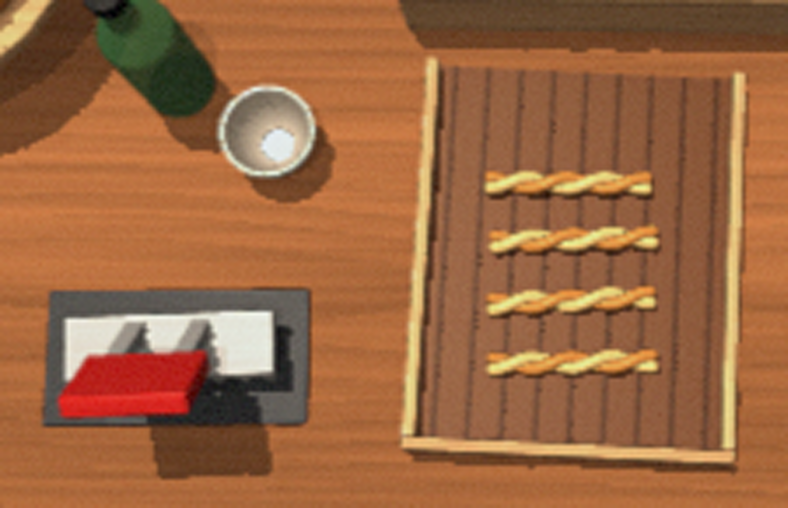

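The crop confirms it: four golden sticks on the tray at crop rows 183, 240, 300 and 363. The rake stands on its slate with the red grip at (135,383), leaning towards the robot.

```bash
python3 - <<'E'
from h import *
d=pickle.load(open("cams.pkl","rb"));c=d["top"]
def w(x,y,z): return world(c,140+(x-1.25)/3.5,100+(y-1.25)/3.5,z)[:2].round(4)
print("slate");[print(w(x,y,.006)) for x,y in((50,290),(310,290),(307,425),(44,425))]
print("tray");[print(w(x,y,.032)) for x,y in((402,437),(735,453),(428,58),(745,74))]
print("bar");[print(w(x,y,.046)) for x,y in((65,318),(273,311),(275,373))]
print("grip topface");[print(w(x,y,.152)) for x,y in((88,355),(208,350))]
print("sticks")
for x0,y0,x1,y1 in((488,184,652,184),(490,242,657,240),(487,303,656,299),(488,366,658,362)):print(w(x0,y0,.022),w(x1,y1,.022))
print("dip",w(268,130,.045),"bottle base",w(185,85,.06))
E
```

```text
slate
[0.5475 0.4493]
[0.5497 0.2401]
[0.44   0.2378]
[0.4382 0.4463]
tray
[0.4288 0.1582]
[ 0.4186 -0.1014]
[0.738 0.147]
[ 0.7278 -0.1114]
bar
[0.5178 0.4202]
[0.5249 0.2596]
[0.4763 0.2558]
grip topface
[0.4734 0.3613]
[0.4778 0.2783]
sticks
[0.6356 0.0967] [ 0.6372 -0.0362]
[0.5875 0.094 ] [ 0.5906 -0.0404]
[0.5375 0.0953] [ 0.5422 -0.0398]
[0.4867 0.0934] [ 0.4913 -0.0415]
dip [0.6714 0.2706] bottle base [0.7026 0.3338]
```

```bash
cat >> h.py <<'E'
from scipy.spatial.transform import Rotation as Ro
L=np.radians(35)
def Rt(yaw,lean=L):  # tool orientation for a rake yaw
    z=np.array([np.sin(lean),0,-np.cos(lean)]);y=np.array([np.cos(lean),0,np.sin(lean)])
    return Ro.from_euler('z',yaw).as_matrix()@np.c_[[0,1,0],y,z]
def tcp(rake,yaw,back=0):  # TCP for a rake origin, standing upright
    return np.asarray(rake)+Ro.from_euler('z',yaw).apply([-.04,0,.114])+(.019-back)*Rt(yaw)[:,2]
def plan(p,R):
    from station import sense
    s=sense();Q=np.array(s["orientation"]);rv=Ro.from_matrix(Q.T@R).as_rotvec();e=p-s["ee_pos"]
    print("clock",s["clock"],"tcp",np.round(s["ee_pos"],4),"turn",rv.round(4),"shift mm, now axes",(Q.T@e*1e3).round(1),"after turn",(R.T@e*1e3).round(1),"F",np.round(s["ft_force"],1),"w",round(s["width"],4))
E
python3 - <<'E'
from h import *
plan(tcp([.4964,.339,.006],.05,.10),Rt(.05))
E
```

```text
clock 0.1 tcp [0.2316 0.5803 0.2308] turn [-0.5432 -0.3476  1.1039] shift mm, now axes [-256.8 -161.9   44.6] after turn [-254.2  110.5  131.6] F [0.6 0.1 0.3] w 0.085
```

Call:
play_rows(steps=[0,0,0,-0.0543,-0.0348,0.1104,1,0,0,0,-0.0543,-0.0348,0.1104,1,0,0,0,-0.0543,-0.0348,0.1104,1,0,0,0,-0.0543,-0.0348,0.1104,1,0,0,0,-0.0543,-0.0348,0.1104,1,0,0,0,-0.0543,-0.0348,0.1104,1,0,0,0,-0.0543,-0.0348,0.1104,1,0,0,0,-0.0543,-0.0348,0.1104,1,0,0,0,-0.0543,-0.0348,0.1104,1,0,0,0,-0.0543,-0.0348,0.1104,1])

```text
clock: 1.1
ee_pos: [0.2316, 0.5803, 0.2312]
orientation: [[-0.046, 0.817, 0.575], [0.999, 0.036, 0.028], [0.002, 0.576, -0.817]]
ft_force: [0.1, 0.3, 0.2]
width: 0.0854
finger_force: 0.0
```

Call:
play_rows(steps=[-32,14,16,0,0,0,1,-32,14,16,0,0,0,1,-32,14,16,0,0,0,1,-32,14,16,0,0,0,1,-32,14,16,0,0,0,1,-32,14,16,0,0,0,1,-32,14,16,0,0,0,1,-30,12,16,0,0,0,1,0,0,0,0,0,0,1])

```text
clock: 2.0
ee_pos: [0.4095, 0.333, 0.1922]
orientation: [[-0.044, 0.822, 0.568], [0.999, 0.036, 0.024], [-0.001, 0.568, -0.823]]
ft_force: [0.1, -0.4, 0.1]
width: 0.0855
finger_force: 0.0
```

```bash
python3 - <<'E'
from h import *
from station import *
plan(tcp([.4964,.339,.006],.05,.10),Rt(.05))
s=sense();c=read_camera("wrist");cv2.imwrite("pics/w1.png",c["pixels"][:,:,::-1])
T=np.eye(4);T[:3,:3]=s["orientation"];T[:3,3]=s["ee_pos"];M=np.linalg.inv(T@c["tool_from_camera"])
cc=dict(mtx=c["mtx"],R=M[:3,:3],t=M[:3,3],pixels=c["pixels"]);pickle.dump(cc,open("w1.pkl","wb"))
print(-M[:3,:3].T@M[:3,3])
yaw=.05;Rz=Ro.from_euler('z',yaw).as_matrix()
for P in([-40,0,114],[25,80,40],[25,-80,40],[-25,80,40],[-25,-80,40]):print(P,proj(cc,Rz@(np.array(P)/1e3)+[.4964,.339,.006]).round(1))
E
```

```text
clock 2.0 tcp [0.4095 0.333  0.1922] turn [-0.0066  0.0044 -0.0047] shift mm, now axes [ 1.7 -2.9  5.2] after turn [ 1.7 -2.9  5.2] F [ 0.1 -0.4  0.1] w 0.0855
[0.3261235  0.41128457 0.30880677]
[-40, 0, 114] [313.3 199.7]
[25, 80, 40] [326.8  76.1]
[25, -80, 40] [326.3 241.3]
[-25, 80, 40] [276.2  76.4]
[-25, -80, 40] [283.5 254.9]
```

View pics/w1.png

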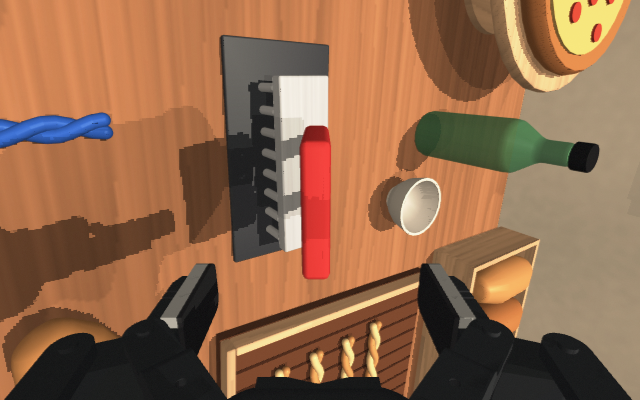

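The wrist view shows the rake bar corners at (277,75), (328,75) and (283,250), where the model predicted them to within a few pixels. The grip is centred at (316,202), so the estimate is good and I'll grasp.

Call:
play_rows(steps=[2,-3,15,-0.0066,0.0044,-0.0047,1,0,0,20,0,0,0,1,0,0,20,0,0,0,1,0,0,20,0,0,0,1,0,0,20,0,0,0,1,0,0,10,0,0,0,1,0,0,0,0,0,0,1])

```text
clock: 2.75
ee_pos: [0.4718, 0.3535, 0.1351]
orientation: [[-0.049, 0.85, 0.525], [0.999, 0.048, 0.017], [-0.011, 0.525, -0.851]]
ft_force: [0.4, -0.2, 0.3]
width: 0.0856
finger_force: 0.0
```

```bash
python3 - <<'E'
from h import *
plan(tcp([.4964,.339,.006],.05),Rt(.05))
E
```

```text
clock 2.75 tcp [0.4718 0.3535 0.1351] turn [-0.0578  0.0091  0.0053] shift mm, now axes [-15.4 -20.7  23.5] after turn [-15.8 -21.9  22.1] F [ 0.4 -0.2  0.3] w 0.0856
```

```bash
python3 - <<'E'
from station import *
s=sense();print(s["joint_pos"],s["joint_vel"])
E
```

```text
[ 0.66596817  0.49612663  2.03019325 -1.13364113  0.35049087  1.64775176] [ 0.00763191 -0.03810604  0.0244339   0.00095341  0.01025788  0.00602468]
```

Joint 4 has reached its range end. I'll back out, fit the arm's kinematics from the readings, and pick a reachable skewed grasp (turned about the slab's normal).

Call:
play_rows(steps=[0,0,-30,0,0,0,1,0,0,-30,0,0,0,1,0,0,-20,0,0,0,1,0,0,-20,0,0,0,1,0,0,0,0,0,0,1])

```text
clock: 3.25
ee_pos: [0.4179, 0.352, 0.2239]
orientation: [[-0.051, 0.847, 0.529], [0.999, 0.047, 0.021], [-0.007, 0.529, -0.849]]
ft_force: [-0.0, -0.0, -0.5]
width: 0.0853
finger_force: 0.0
```

```bash
cat >> h.py <<'E'
def fk(q,g):  # g: a1,d1,L1,a2,L2,d6 ; returns p,R
    a1,d1,L1,a2,L2,d6=g;A=lambda ax,t:Ro.from_euler(ax,t).as_matrix()
    R1=A('z',q[0]);R2=R1@A('y',q[1]);R3=R2@A('y',q[2]);R5=R3@A('z',q[3])@A('y',q[4]);R6=R5@A('z',S6*q[5]+O6)
    return R1@[a1,0,d1]+R2@[0,0,L1]+R3@[a2,0,L2]+R5@[0,0,d6],R6
S6,O6=1,0
E
python3 - <<'E'
import h;from h import *
from station import sense
s=sense();print(s["clock"],s["joint_pos"].tolist() if hasattr(s["joint_pos"],"tolist") else s["joint_pos"],s["ee_pos"])
D=[([1.085,.491,1.559,0,1.092,-.106],[.23157632,.58031134,.23079606],[[-.9287,.3707,-.0005],[.3707,.9287,-.0008],[0,-.0009,-1]]),
([0.66596817,.49612663,2.03019325,-1.13364113,.35049087,1.64775176],[.4718,.3535,.1351],[[-0.049,.85,.525],[.999,.048,.017],[-.011,.525,-.851]]),
(s["joint_pos"],s["ee_pos"],s["orientation"])]
A=[];b=[]
for q,p,R in D:
    z=np.zeros(6);A.append(np.array([fk(q,e)[0] for e in np.eye(6)]).T);b.append(p)
    R6=fk(q,z)[1];print("relative z-rot",Ro.from_matrix(R6.T@np.array(R)).as_rotvec().round(3),q[5])
x,res,rk,sv=np.linalg.lstsq(np.vstack(A),np.hstack(b),rcond=None);print(x.round(4),rk,sv.round(3),(np.vstack(A)@x-np.hstack(b)).round(4))
E
```

```text
3.25 [0.7385167343539183, 0.3050222873742931, 2.031462984661736, -0.7992141170210447, 0.4950704466108899, 1.3418517191552095] [0.41785081 0.35198975 0.2239331 ]
relative z-rot [0.    0.    1.571] -0.106
relative z-rot [0.    0.    1.571] 1.64775176
relative z-rot [-0.     0.     1.571] 1.3418517191552095
[ 0.1728 -0.0363  0.45   -0.0511  0.2412  0.059 ] 6 [3.298 2.579 0.599 0.271 0.171 0.103] [ 0.0591 -0.0298  0.0048  0.0058 -0.0016  0.0066 -0.0042 -0.0026 -0.0114]
```

Call:
play_rows(steps=[0,0,0,0,0.1,0,1,0,0,0,0,0.1,0,1,0,0,0,0,0,0,1])

```text
clock: 3.55
ee_pos: [0.4185, 0.35, 0.2209]
orientation: [[-0.152, 0.849, 0.505], [0.975, 0.046, 0.216], [0.16, 0.526, -0.835]]
ft_force: [-0.1, 0.0, 0.4]
width: 0.0858
finger_force: 0.0
```

```bash
python3 - <<'E'
from station import sense
s=sense();print(list(s["joint_pos"]),list(s["ee_pos"]),file=open("p1","w"))
E
```

Call:
play_rows(steps=[-30,0,-30,0,0,0.1,1,-30,0,-30,0,0,0.1,1,0,0,0,0,0,0,1])

```text
clock: 3.85
ee_pos: [0.3937, 0.2777, 0.2617]
orientation: [[0.025, 0.862, 0.506], [0.965, -0.154, 0.214], [0.262, 0.483, -0.836]]
ft_force: [-0.0, 0.2, -0.1]
width: 0.0855
finger_force: 0.0
```

```bash
sed -i 's/^S6,O6=.*/S6,O6=1,np.pi\/2/' h.py
python3 - <<'E'
import re
t=open("h.py").read()
i=t.index("def fk");t=t[:i]+'''def fk(q,g):
    A=lambda ax,t:Ro.from_euler(ax,t).as_matrix()
    R1=A('z',q[0]);R2=R1@A('y',q[1]);R3=R2@A('y',q[2]);R4=R3@A('z',q[3]);R5=R4@A('y',q[4]);R6=R5@A('z',q[5]+np.pi/2)
    return R1@[g[0],g[6],g[1]]+R2@[0,0,g[2]]+R3@[g[3],0,g[4]]+R4@[0,g[7],0]+R5@[g[8],0,g[5]],R6
'''
open("h.py","w").write(t)
E
python3 - <<'E'
from h import *
from station import sense
s=sense();n=np.array
import re
pp=[eval(re.sub(r'np\.float64\((.*?)\)',r'\1',x)) for x in re.findall(r'\[.*?\]',open("p1").read())]
D=[([1.085,.491,1.559,0,1.092,-.106],[.23157632,.58031134,.23079606]),
([0.66596817,.49612663,2.03019325,-1.13364113,.35049087,1.64775176],[.4718,.3535,.1351]),
([0.7385167343539183, 0.3050222873742931, 2.031462984661736, -0.7992141170210447, 0.4950704466108899, 1.3418517191552095],[0.41785081,0.35198975,0.2239331]),
tuple(pp),(list(s["joint_pos"]),list(s["ee_pos"]))]
pickle.dump(D,open("D.pkl","wb"))
A=np.vstack([n([fk(q,e)[0] for e in np.eye(9)]).T for q,p in D]);b=np.hstack([p for q,p in D])
x,res,rk,sv=np.linalg.lstsq(A,b,rcond=None);print(x.round(4),rk,sv.round(3),((A@x-b)*1e3).round(1))
print(D[-1])
E
```

```text
[-1.000e-04  1.975e-01  5.874e-01  4.400e-02  4.111e-01  2.561e-01
  6.620e-02 -1.000e-04 -0.000e+00] 9 [4.394 3.817 3.098 0.857 0.712 0.409 0.284 0.181 0.059] [ 0.1 -0.   0.  -0.   0.   0.   0.  -0.1 -0.  -0.   0.1  0.  -0.1  0.1
 -0. ]
([np.float64(0.5090812281986198), np.float64(0.10463334452212618), np.float64(2.193016137547019), np.float64(-0.2255264779734871), np.float64(0.2715891826231642), np.float64(0.8066296818794045)], [np.float64(0.3937293383945382), np.float64(0.2776990499954731), np.float64(0.26173230706097333)])
```

```bash
cat >> h.py <<'E'
G=[0,.1975,.5874,.044,.4111,.2561,.0662,0,0]
lo=np.array([-3.1,-.84,.05,-1.13,.06,-2.69]);hi=np.array([3.1,2.19,2.79,4.28,2.93,2.69])
from scipy.optimize import least_squares
def ik(p,R,q0):
    f=lambda q:np.r_[(fk(q,G)[0]-p)*5,(fk(q,G)[1]-R).ravel()]
    r=least_squares(f,np.clip(q0,lo+.01,hi-.01),bounds=(lo,hi));return r.x,np.abs(r.fun).max()
def pose(rake,yaw,phi,back=0,off=(0,0)): # off: shift of grasp point along y, up the handle
    R=Rt(yaw)@Ro.from_euler('y',phi).as_matrix();B=Rt(yaw)
    return np.asarray(rake)+Ro.from_euler('z',yaw).apply([-.04,0,.114])+off[0]*B[:,0]-off[1]*B[:,2]+(.019-back)*R[:,2],R
E
python3 - <<'E'
from h import *
q0=[.509,.105,2.193,-.2255,.2716,.8066]
seeds=[q0,[.6,.5,2.0,-1,.4,1.5],[.3,.3,2.1,2.8,.3,-2.2],[.5,.3,2.1,4,.3,-2.]]
ways=[((.4964,.339,.006),.05,.1),((.4964,.339,.006),.05,0),((.494,.343,.08),.01,0),((.62,.2,.10),0,0),((.69,.025,.06),-.04,0),((.69,.025,.015),-.04,0),((.6,.025,.015),-.04,0),((.54,.027,.015),-.04,0),((.54,.027,.08),-.04,0)]
for off in((0,0),(0,.015)):
  for phi in(-.35,-.2,0,.1,.2,.3,.4,.5,.6,.8):
    o=[]
    for w in ways:
        best=min((ik(*pose(w[0],w[1],phi,w[2],off),s) for s in seeds),key=lambda t:t[1])
        o.append("%5.2f/%4.2f%s"%(best[0][3],best[0][4],"" if best[1]<1e-3 else "X"))
    print(off,phi,*o)
E
```

```text
(0, 0) -0.35 -0.97/0.87 -1.13/0.74X -0.99/0.84 -1.07/0.66 -1.13/0.45X -1.13/0.43X -1.13/0.42X -1.13/0.42X -1.13/0.45X
(0, 0) -0.2 -1.03/0.68 -1.13/0.57X -1.03/0.66 -1.02/0.48 -1.13/0.26X -1.13/0.24X -1.13/0.21X -1.13/0.20X -1.13/0.24X
(0, 0) 0 -1.13/0.41X -1.13/0.33X -1.13/0.40 -0.78/0.23  0.18/0.08  2.66/0.06X  2.64/0.13X  2.61/0.19X  2.59/0.06X
(0, 0) 0.1 -1.13/0.26X -1.13/0.20X -1.13/0.28X -0.29/0.13  1.03/0.17  1.72/0.14  2.36/0.22  2.56/0.30  1.77/0.17
(0, 0) 0.2 -1.13/0.11X  3.07/0.20X -1.13/0.14X  0.74/0.13  1.23/0.28  1.61/0.27  2.02/0.32  2.22/0.38  1.63/0.30
(0, 0) 0.3  2.94/0.13  3.06/0.28  3.11/0.06X  1.25/0.23  1.30/0.41  1.55/0.39  1.83/0.43  1.99/0.47  1.55/0.43
(0, 0) 0.4  2.40/0.26  2.72/0.38  2.48/0.17  1.42/0.35  1.32/0.53  1.50/0.51  1.71/0.54  1.83/0.57  1.49/0.56
(0, 0) 0.5  2.20/0.42  2.51/0.49  2.26/0.31  1.48/0.48  1.33/0.65  1.46/0.63  1.61/0.65  1.70/0.68  1.44/0.68
(0, 0) 0.6  2.08/0.57  2.36/0.61  2.16/0.44  1.51/0.60  1.32/0.76  1.43/0.75  1.53/0.76  1.60/0.78  1.40/0.79
(0, 0) 0.8  1.90/0.85  2.14/0.83  2.03/0.71  1.51/0.84  1.31/0.99  1.37/0.97  1.41/0
[... 490 characters left out ...]
  1.58/0.17
(0, 0.015) 0.2 -1.13/0.12X  3.07/0.18X -1.13/0.16X  0.63/0.15  1.18/0.29  1.55/0.27  1.96/0.31  2.15/0.36  1.52/0.30
(0, 0.015) 0.3  2.94/0.09  3.07/0.26X  3.11/0.06X  1.16/0.24  1.26/0.41  1.51/0.39  1.78/0.42  1.94/0.47  1.47/0.43
(0, 0.015) 0.4  2.32/0.24  2.71/0.35  2.40/0.14  1.36/0.35  1.29/0.53  1.47/0.51  1.67/0.54  1.78/0.57  1.44/0.56
(0, 0.015) 0.5  2.15/0.40  2.50/0.47  2.21/0.28  1.44/0.48  1.30/0.65  1.44/0.63  1.58/0.65  1.66/0.68  1.40/0.68
(0, 0.015) 0.6  2.04/0.55  2.35/0.59  2.12/0.42  1.48/0.60  1.31/0.77  1.41/0.75  1.51/0.76  1.57/0.78  1.36/0.80
(0, 0.015) 0.8  1.87/0.84  2.13/0.82  2.01/0.70  1.50/0.84  1.29/1.00  1.36/0.97  1.40/0.98  1.42/0.98  1.30/1.02
```

```bash
cat >> h.py <<'E'
def rows(q0,q1,n,g=1):
    T=[fk(q0+(q1-q0)*i/n,G) for i in range(n+1)];o=[]
    for (p,R),(p2,R2) in zip(T,T[1:]):
        rv=Ro.from_matrix(R.T@R2).as_rotvec();o.append(list((R.T@(p2-p)*1e3).round(1))+list(rv.round(4))+[g])
        assert np.linalg.norm(rv)<.15,np.linalg.norm(rv)
    return o,T
E
python3 - <<'E'
from h import *
from station import sense
q=np.array(sense()["joint_pos"]);seed=[.6,.4,2.1,2.1,.57,-1]
r=((.4964,.339,.006),.05,.6)
qa,e=ik(*pose(*r,.1),seed);print(qa.round(3),e)
qb,e=ik(*pose(*r,0),qa);print(qb.round(3),e)
for w in(((.494,.343,.1),.01),((.62,.2,.10),0),((.69,.025,.06),-.04),((.69,.025,.015),-.04),((.54,.027,.015),-.04),((.54,.027,.08),-.04)):
    qc,e=ik(*pose(w[0],w[1],.6),qa);print(w,qc.round(2),round(e,5))
o,T=rows(q,qa,12)
for x in o:print(*map(float,x),sep=", ",end=",\n")
print([ (p.round(2).tolist()) for p,R in T[::3]])
E
```

```text
[ 0.227  0.372  2.377  2.082  0.572 -1.994] 6.328271240363392e-14
[ 0.348  0.585  2.272  2.36   0.605 -2.191] 2.868705273328942e-11
((0.494, 0.343, 0.1), 0.01) [ 0.38  0.37  2.21  2.04  0.41 -1.76] 0.0
((0.62, 0.2, 0.1), 0) [-0.    0.45  2.04  1.51  0.6  -1.5 ] 0.0
((0.69, 0.025, 0.06), -0.04) [-0.31  0.58  1.91  1.32  0.76 -1.54] 0.0
((0.69, 0.025, 0.015), -0.04) [-0.31  0.66  1.93  1.43  0.75 -1.68] 0.0
((0.54, 0.027, 0.015), -0.04) [-0.43  0.56  2.29  1.6   0.78 -2.06] 0.0
((0.54, 0.027, 0.08), -0.04) [-0.43  0.41  2.24  1.4   0.79 -1.77] 0.0
-10.0, -19.6, 11.0, 0.0793, -0.0052, -0.03, 1.0,
-5.4, -18.3, 10.6, 0.0752, 0.0136, -0.0286, 1.0,
-1.4, -15.8, 10.0, 0.0658, 0.0312, -0.0272, 1.0,
1.9, -12.2, 9.3, 0.0518, 0.046, -0.0261, 1.0,
4.2, -7.8, 8.5, 0.0337, 0.0568, -0.0252, 1.0,
5.1, -2.9, 7.5, 0.0127, 0.0625, -0.0248, 1.0,
4.6, 2.2, 6.4, -0.0097, 0.0621, -0.0248, 1.0,
2.6, 7.1, 5.3, -0.0318, 0.0555, -0.0256, 1.0,
-0.7, 11.4, 4.2, -0.0519, 0.0425, -0.0269, 1.0,
-5.4, 14.7, 3.1, -0.0681, 0.024, -0.0291, 1.0,
-11.0, 16.7, 2.1, -0.0791, 0.0009, -0.032, 1.0,
-17.2, 17.1, 1.2, -0.0835, -0.0252, -0.0357, 1.0,
[[0.39, 0.28, 0.26], [0.36, 0.27, 0.21], [0.34, 0.29, 0.18], [0.36, 0.31, 0.18], [0.42, 0.29, 0.17]]
```

Call:
play_rows(steps=[-10,-19.6,11,0.079,-0.005,-0.03,1,-5.4,-18.3,10.6,0.075,0.014,-0.029,1,-1.4,-15.8,10,0.066,0.031,-0.027,1,1.9,-12.2,9.3,0.052,0.046,-0.026,1,4.2,-7.8,8.5,0.034,0.057,-0.025,1,5.1,-2.9,7.5,0.013,0.0625,-0.025,1,4.6,2.2,6.4,-0.01,0.062,-0.025,1,2.6,7.1,5.3,-0.032,0.0555,-0.0255,1,-0.7,11.4,4.2,-0.052,0.0425,-0.027,1,-5.4,14.7,3.1,-0.068,0.024,-0.029,1,-11,16.7,2.1,-0.079,0.001,-0.032,1,-17.2,17.1,1.2,-0.0835,-0.025,-0.0355,1])

```text
clock: 5.05
ee_pos: [0.4125, 0.2915, 0.1794]
orientation: [[-0.335, 0.842, 0.422], [0.83, 0.052, 0.555], [0.446, 0.536, -0.717]]
ft_force: [0.4, 0.4, -0.2]
width: 0.0854
finger_force: 0.0
```

Call:
play_rows(steps=[0,0,0,0,0,0,1,0,0,0,0,0,0,1])

```text
clock: 5.25
ee_pos: [0.4114, 0.2914, 0.1794]
orientation: [[-0.332, 0.845, 0.419], [0.83, 0.051, 0.555], [0.447, 0.532, -0.719]]
ft_force: [1.1, 0.8, 0.1]
width: 0.0855
finger_force: 0.0
```

```bash
python3 - <<'E'
from h import *
from station import sense
print(np.round(sense()["joint_pos"],3));plan(*pose((.4964,.339,.006),.05,.6,.1))
E
```

```text
[ 0.262  0.333  2.356  1.967  0.482 -1.823]
clock 5.25 tcp [0.4114 0.2914 0.1794] turn [-0.0464  0.0374 -0.0199] shift mm, now axes [-6.8  5.1  6. ] after turn [-7.1  4.7  6. ] F [1.1 0.8 0.1] w 0.0855
```

Correct, then advance 100 mm along the fingers.

Call:
play_rows(steps=[-6.8,5.1,6,-0.0464,0.0374,-0.0199,1,0,0,20,0,0,0,1,0,0,20,0,0,0,1,0,0,20,0,0,0,1,0,0,20,0,0,0,1,0,0,20,0,0,0,1,0,0,0,0,0,0,1,0,0,0,0,0,0,1])

```text
clock: 6.05
ee_pos: [0.4651, 0.3476, 0.1079]
orientation: [[-0.366, 0.817, 0.446], [0.808, 0.041, 0.588], [0.461, 0.576, -0.675]]
ft_force: [0.2, -0.5, 0.4]
width: 0.0853
finger_force: 0.0
```

```bash
python3 - <<'E'
from h import *
from station import sense
print(np.round(sense()["joint_pos"],3));plan(*pose((.4964,.339,.006),.05,.6,0))
E
```

```text
[ 0.348  0.583  2.273  2.361  0.605 -2.193]
clock 6.05 tcp [0.4651 0.3476 0.1079] turn [0.0017 0.0002 0.0018] shift mm, now axes [ 0.1 -0.6  0.7] after turn [ 0.1 -0.6  0.7] F [ 0.2 -0.5  0.4] w 0.0853
```

Call:
play_rows(newtons=80, steps=[0,0,0,0,0,0,-1,0,0,0,0,0,0,-1,0,0,0,0,0,0,-1,0,0,0,0,0,0,-1,0,0,0,0,0,0,-1,0,0,0,0,0,0,-1,0,0,0,0,0,0,-1,0,0,0,0,0,0,-1])

```text
clock: 6.85
ee_pos: [0.4661, 0.3467, 0.1081]
orientation: [[-0.365, 0.815, 0.449], [0.81, 0.04, 0.586], [0.459, 0.578, -0.675]]
ft_force: [-1.3, -3.3, 5.9]
width: 0.017
finger_force: 68.7
```

```bash
python3 - <<'E'
from h import *
from station import sense
plan(*pose((.4964,.339,.006),.05,.6,0));s=sense();print(s["finger_force"],s["torque"])
seed=np.array(s["joint_pos"])
for w in(((.4964,.339,.116),.05),((.60,.2,.12),0),((.695,.025,.09),-.04),((.695,.025,.016),-.04)):
    plan(*pose(w[0],w[1],.6))
    qn,e=ik(*pose(w[0],w[1],.6),seed)
    n=12
    try:o,T=rows(seed,qn,n)
    except AssertionError as x:print("turn",x);seed=qn;continue
    print(w,e,np.abs(qn-seed).round(2))
    for x in o:print(*map(float,x[:6]),sep=", ",end=", -1,\n")
    seed=qn
E
```

```text
clock 6.85 tcp [0.4661 0.3467 0.1081] turn [0.0047 0.0028 0.0024] shift mm, now axes [ 1.2 -1.5  0.9] after turn [ 1.2 -1.5  1. ] F [-1.3 -3.3  5.9] w 0.017
68.7067186832428 [-0.61943474  0.06757175 -0.27850169]
clock 6.85 tcp [0.4661 0.3467 0.1081] turn [0.0047 0.0028 0.0024] shift mm, now axes [ 51.7  62.1 -73.3] after turn [ 52.1  61.6 -73.4] F [-1.3 -3.3  5.9] w 0.017
((0.4964, 0.339, 0.116), 0.05) 1.1736250860039377e-10 [0.   0.24 0.09 0.52 0.17 0.59]
6.1, 4.9, -5.1, 0.004, 0.0084, 0.0024, -1,
5.7, 4.8, -5.3, 0.0037, 0.0068, 0.0018, -1,
5.4, 4.8, -5.5, 0.0033, 0.0052, 0.0013, -1,
5.1, 4.8, -5.6, 0.0028, 0.0036, 0.0009, -1,
4.8, 4.8, -5.8, 0.0021, 0.002, 0.0005, -1,
4.5, 4.9, -6.0, 0.0014, 0.0006, 0.0001, -1,
4.2, 5.0, -6.2, 0.0005, -0.0009, -0.0002, -1,
3.9, 5.1, -6.4, -0.0004, -0.0022, -0.0005, -1,
3.6, 5.2, -6.6, -0.0014, -0.0035, -0.0007, -1,
3.3, 5.4, -6.7, -0.0026, -0.0047, -0.0009, -1,
3.1, 5.6, -6.9, -0.0038, -0.0057, -0.001, -1,
2.8, 5.8, -7.1, -0.005, -0.0067, -0.0011, -1,
clock 6.85 tcp [0.4661 0.3467 0.1081] turn [-0.0184 -0.026   0.0362] shift mm, now axes [ -95.8  1
[... 1652 characters left out ...]
.4  -98.3] after turn [-312.9  177.7  -76.7] F [-1.3 -3.3  5.9] w 0.017
((0.695, 0.025, 0.016), -0.04) 6.609157665593557e-12 [0.   0.12 0.04 0.17 0.04 0.23]
-2.8, -3.2, 4.3, -0.0004, 0.001, -0.0002, -1,
-2.8, -3.2, 4.3, -0.0004, 0.0008, -0.0001, -1,
-2.9, -3.3, 4.3, -0.0003, 0.0006, -0.0001, -1,
-2.9, -3.4, 4.2, -0.0002, 0.0005, -0.0001, -1,
-2.9, -3.4, 4.2, -0.0002, 0.0003, -0.0, -1,
-2.9, -3.5, 4.2, -0.0001, 0.0001, -0.0, -1,
-2.9, -3.6, 4.1, 0.0, -0.0001, 0.0, -1,
-2.9, -3.6, 4.1, 0.0001, -0.0003, 0.0001, -1,
-2.9, -3.7, 4.1, 0.0002, -0.0005, 0.0001, -1,
-2.9, -3.8, 4.0, 0.0003, -0.0006, 0.0001, -1,
-2.9, -3.9, 4.0, 0.0004, -0.0008, 0.0001, -1,
-2.9, -3.9, 4.0, 0.0005, -0.001, 0.0001, -1,
```

Call:
play_rows(steps=[8.6,10.3,-12.2,0,0,0,-1,8.6,10.3,-12.2,0,0,0,-1,8.6,10.3,-12.2,0,0,0,-1,8.6,10.3,-12.2,0,0,0,-1,8.6,10.3,-12.2,0,0,0,-1,8.6,10.3,-12.2,0,0,0,-1,0,0,0,0,0,0,-1,0,0,0,0,0,0,-1])

```text
clock: 7.65
ee_pos: [0.4644, 0.3481, 0.2161]
orientation: [[-0.366, 0.815, 0.449], [0.81, 0.041, 0.585], [0.459, 0.577, -0.675]]
ft_force: [0.7, 0.0, -4.0]
width: 0.0171
finger_force: 69.0
```

```bash
python3 - <<'E'
from h import *
from station import sense
plan(*pose((.695,.025,.116),-.04,.6));print(sense()["ft_force"],sense()["width"])
E
```

```text
clock 7.65 tcp [0.4644 0.3481 0.2161] turn [-0.0377 -0.0488  0.0636] shift mm, now axes [-324.6  151.   -93.1] after turn [-318.3  174.5  -71.2] F [ 0.7  0.  -4. ] w 0.0171
[ 0.66733656  0.00493116 -3.9503926 ] 0.017056958562836094
```

Call:
play_rows(steps=[-26.8,13.6,-6.9,-0.003,-0.004,0.0053,-1,-26.8,13.6,-6.9,-0.003,-0.004,0.0053,-1,-26.8,13.6,-6.9,-0.003,-0.004,0.0053,-1,-26.8,13.6,-6.9,-0.003,-0.004,0.0053,-1,-26.8,13.6,-6.9,-0.003,-0.004,0.0053,-1,-26.8,13.6,-6.9,-0.003,-0.004,0.0053,-1,-26.8,13.6,-6.9,-0.003,-0.004,0.0053,-1,-26.8,13.6,-6.9,-0.003,-0.004,0.0053,-1,-26.8,13.6,-6.9,-0.003,-0.004,0.0053,-1,-26.8,13.6,-6.9,-0.003,-0.004,0.0053,-1,-26.8,13.6,-6.9,-0.003,-0.004,0.0053,-1,-26.8,13.6,-6.9,-0.004,-0.005,0.0053,-1])

```text
clock: 8.85
ee_pos: [0.6661, 0.0369, 0.2163]
orientation: [[-0.29, 0.82, 0.494], [0.837, -0.034, 0.547], [0.465, 0.572, -0.676]]
ft_force: [0.1, 0.3, -3.9]
width: 0.0173
finger_force: 69.8
```

Call:
play_rows(steps=[0,0,0,0,0,0,-1,0,0,0,0,0,0,-1])

```text
clock: 9.05
ee_pos: [0.6656, 0.0376, 0.2164]
orientation: [[-0.289, 0.82, 0.494], [0.837, -0.034, 0.546], [0.465, 0.571, -0.676]]
ft_force: [0.8, 0.6, -3.7]
width: 0.0173
finger_force: 69.2
```

```bash
python3 - <<'E'
from h import *
from station import *
plan(*pose((.695,.025,.116),-.04,.6))
c=read_camera("side");cv2.imwrite("pics/s2.png",cv2.resize(c["pixels"][130:290,200:440,::-1],None,fx=3.3,fy=3.3,interpolation=cv2.INTER_CUBIC));pickle.dump(c,open("s2.pkl","wb"))
# predicted features with rake model at nominal pose, in crop px
f=lambda X:((proj(c,X)-[200,130])*3.3).round(0)
Rz=Ro.from_euler('z',-.04).as_matrix()
for P in([-25,80,26],[-25,-80,26],[25,-80,26],[-25,80,0],[-25,-80,0],[25,-80,0]):print(P,f(Rz@(np.array(P)/1e3)+[.695,.025,.116]))
for ctr in((.573,.024),(.583,.0236)):
  for P in([-160,130,32],[-160,-130,32],[-160,-130,0],[160,-130,32],[-150,120,32],[-150,-120,32]):print(ctr,P,f(Rz@(np.array(P)/1e3)+[*ctr,0]))
E
```

```text
clock 9.05 tcp [0.6656 0.0376 0.2164] turn [-0.0014 -0.0012 -0.0024] shift mm, now axes [ 0.1 -0.4 -1.4] after turn [ 0.1 -0.4 -1.4] F [ 0.8  0.6 -3.7] w 0.0173
[-25, 80, 26] [509. 116.]
[-25, -80, 26] [588. 196.]
[25, -80, 26] [634. 184.]
[-25, 80, 0] [508. 138.]
[-25, -80, 0] [586. 219.]
[25, -80, 0] [632. 206.]
(0.573, 0.024) [-160, 130, 32] [262. 243.]
(0.573, 0.024) [-160, -130, 32] [361. 397.]
(0.573, 0.024) [-160, -130, 0] [362. 423.]
(0.573, 0.024) [160, -130, 32] [667. 305.]
(0.573, 0.024) [-150, 120, 32] [275. 246.]
(0.573, 0.024) [-150, -120, 32] [367. 387.]
(0.583, 0.0236) [-160, 130, 32] [271. 240.]
(0.583, 0.0236) [-160, -130, 32] [371. 393.]
(0.583, 0.0236) [-160, -130, 0] [372. 420.]
(0.583, 0.0236) [160, -130, 32] [676. 302.]
(0.583, 0.0236) [-150, 120, 32] [284. 243.]
(0.583, 0.0236) [-150, -120, 32] [377. 384.]
```

View pics/s2.png

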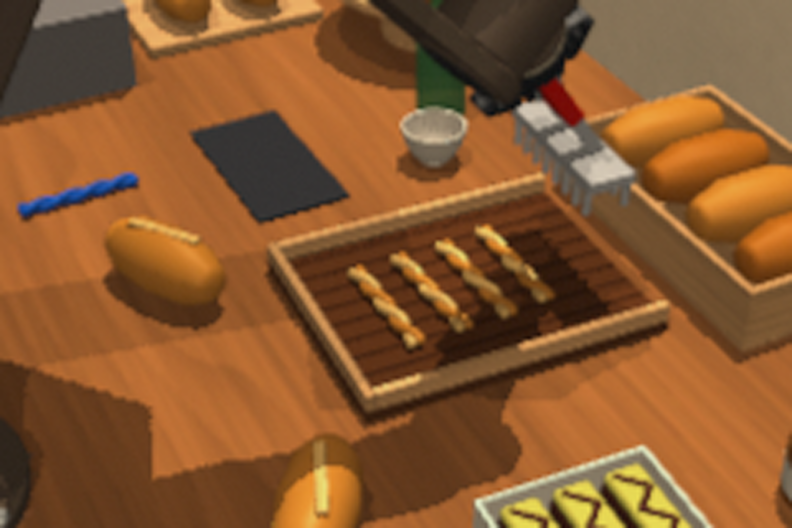

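The side view shows the rake level above the tray's far part with its front teeth near (586,212), beyond the farthest stick at (515,265). The tray corners at (271,245), (366,400) and (668,307) put its centre at about x = 0.576. Descend next.

```bash
python3 - <<'E'
from h import *
plan(*pose((.690,.020,.0155),-.04,.6));plan(*pose((.541,.026,.0155),-.04,.6))
E
```

```text
clock 9.1 tcp [0.6653 0.0383 0.2167] turn [-0.0018 -0.0015 -0.0017] shift mm, now axes [-50.1 -61.8  61.4] after turn [-49.9 -61.9  61.3] F [-0.2  0.4 -3.6] w 0.0171
clock 9.1 tcp [0.6653 0.0383 0.2167] turn [-0.0018 -0.0015 -0.0017] shift mm, now axes [  -1.8 -184.1   -8.9] after turn [  -1.5 -184.1   -9.3] F [-0.2  0.4 -3.6] w 0.0171
```

Call:
play_rows(steps=[-8.3,-10.3,10.2,0,0,0,-1,-8.3,-10.3,10.2,0,0,0,-1,-8.3,-10.3,10.2,0,0,0,-1,-8.3,-10.3,10.2,0,0,0,-1,-8.3,-10.3,10.2,0,0,0,-1,-8.3,-10.3,10.2,0,0,0,-1,0,0,0,0,0,0,-1,0,0,0,0,0,0,-1])

```text
clock: 9.9
ee_pos: [0.6598, 0.0323, 0.1184]
orientation: [[-0.291, 0.819, 0.494], [0.837, -0.032, 0.546], [0.463, 0.573, -0.676]]
ft_force: [0.0, -0.4, -2.7]
width: 0.0172
finger_force: 69.8
```

```bash
python3 - <<'E'
from h import *
plan(*pose((.690,.020,.0155),-.04,.6));plan(*pose((.541,.026,.0155),-.04,.6))
E
```

```text
clock 9.9 tcp [0.6598 0.0323 0.1184] turn [-0.001  -0.001  -0.0003] shift mm, now axes [-0.9 -1.3  0.8] after turn [-0.9 -1.3  0.8] F [ 0.  -0.4 -2.7] w 0.0172
clock 9.9 tcp [0.6598 0.0323 0.1184] turn [-0.001  -0.001  -0.0003] shift mm, now axes [  47.4 -123.5  -69.6] after turn [  47.4 -123.4  -69.8] F [ 0.  -0.4 -2.7] w 0.0172
```

Call:
play_rows(steps=[3.2,-8.3,-4.7,0,0,0,-1,3.2,-8.3,-4.7,0,0,0,-1,3.2,-8.3,-4.7,0,0,0,-1,3.2,-8.3,-4.7,0,0,0,-1,3.2,-8.3,-4.7,0,0,0,-1,3.2,-8.3,-4.7,0,0,0,-1,3.2,-8.3,-4.7,0,0,0,-1,3.2,-8.3,-4.7,0,0,0,-1,3.2,-8.3,-4.7,0,0,0,-1,3.2,-8.3,-4.7,0,0,0,-1,3.2,-8.3,-4.7,0,0,0,-1,3.2,-8.3,-4.7,0,0,0,-1])

```text
clock: 11.1
ee_pos: [0.5387, 0.0362, 0.1172]
orientation: [[-0.291, 0.819, 0.496], [0.838, -0.033, 0.545], [0.463, 0.574, -0.676]]
ft_force: [0.9, -0.8, -3.4]
width: 0.0172
finger_force: 69.6
```

```bash
python3 - <<'E'
from h import *
from station import *
plan(*pose((.541,.026,.0155),-.04,.6))
c=read_camera("side");cv2.imwrite("pics/s3.png",cv2.resize(c["pixels"][150:280,240:430,::-1],None,fx=4,fy=4,interpolation=cv2.INTER_CUBIC))
E
```

```text
clock 11.1 tcp [0.5387 0.0362 0.1172] turn [-0.     -0.     -0.0001] shift mm, now axes [  9.4 -23.5 -12.6] after turn [  9.5 -23.5 -12.6] F [ 0.9 -0.8 -3.4] w 0.0172
```

View pics/s3.png

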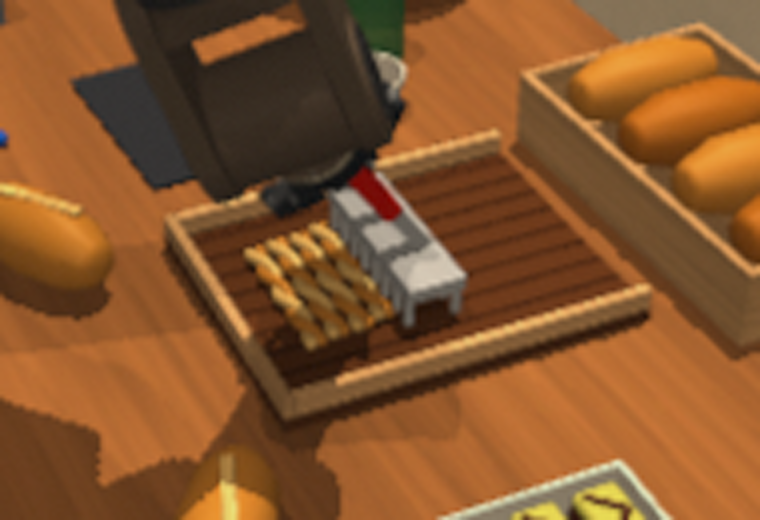

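The side view shows the four sticks packed side by side against the rake's teeth at about (320,285). A gap of roughly 3 cm to the lip remains, so I'll pull further.

Call:
play_rows(steps=[2.4,-6,-3.3,0,0,0,-1,2.4,-6,-3.3,0,0,0,-1,2.4,-6,-3.3,0,0,0,-1,2.4,-6,-3.3,0,0,0,-1,0,0,0,0,0,0,-1,0,0,0,0,0,0,-1,0,0,0,0,0,0,-1])

```text
clock: 11.85
ee_pos: [0.5107, 0.0377, 0.1168]
orientation: [[-0.291, 0.819, 0.495], [0.838, -0.033, 0.545], [0.463, 0.573, -0.676]]
ft_force: [0.7, 0.2, -2.9]
width: 0.0173
finger_force: 70.1
```

```bash
python3 - <<'E'
from h import *
from station import *
plan(*pose((.541,.026,.0155),-.04,.6))
c=read_camera("side");cv2.imwrite("pics/s4.png",cv2.resize(c["pixels"][150:280,240:430,::-1],None,fx=4,fy=4,interpolation=cv2.INTER_CUBIC))
plan(*pose((.556,.025,.0155),-.04,.6));plan(*pose((.556,.025,.12),-.04,.6))
E
```

```text
clock 11.85 tcp [0.5107 0.0377 0.1168] turn [-0.0001  0.     -0.0001] shift mm, now axes [ 0.2 -0.3  0.1] after turn [ 0.2 -0.3  0.1] F [ 0.7  0.2 -2.9] w 0.0173
clock 11.9 tcp [0.5107 0.0377 0.1168] turn [-0.0002 -0.0001 -0.    ] shift mm, now axes [-5.  12.1  7. ] after turn [-5.  12.1  7. ] F [-0.8  0.1 -2.5] w 0.017
clock 11.9 tcp [0.5107 0.0377 0.1168] turn [-0.0002 -0.0001 -0.    ] shift mm, now axes [ 43.3  72.  -63.7] after turn [ 43.3  72.  -63.7] F [-0.8  0.1 -2.5] w 0.017
```

View pics/s4.png

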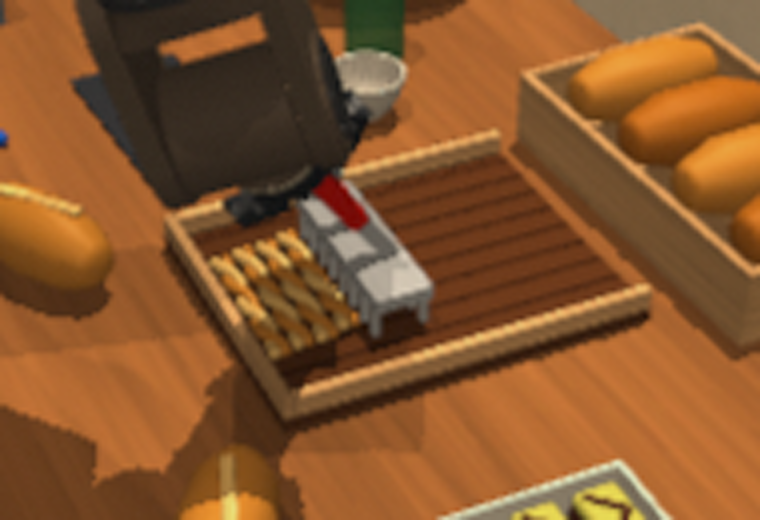

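The row now lies just off the lip, near edge around (240,310), and is parallel. I'll give one small extra nudge, then back the rake off and lift it.

Call:
play_rows(steps=[1,-2.5,-1.4,0,0,0,-1,1,-2.5,-1.4,0,0,0,-1,0,0,0,0,0,0,-1,0,0,0,0,0,0,-1,-3.5,8.5,4.9,0,0,0,-1,-3.5,8.5,4.9,0,0,0,-1,0,0,0,0,0,0,-1,9.7,12,-14.1,0,0,0,-1,9.7,12,-14.1,0,0,0,-1,9.7,12,-14.1,0,0,0,-1,9.7,12,-14.1,0,0,0,-1,9.7,12,-14.1,0,0,0,-1])

```text
clock: 13.1
ee_pos: [0.5251, 0.0375, 0.2219]
orientation: [[-0.291, 0.819, 0.495], [0.837, -0.032, 0.546], [0.463, 0.573, -0.676]]
ft_force: [0.0, 0.4, -3.8]
width: 0.0167
finger_force: 71.0
```

```bash
python3 - <<'E'
from h import *
plan(*pose((.496,.342,.116),.01,.6))
E
```

```text
clock 13.1 tcp [0.5251 0.0375 0.2219] turn [ 0.0223  0.0283 -0.0338] shift mm, now axes [279.  -62.2 145.3] after turn [276.7 -49.4 154.4] F [ 0.   0.4 -3.8] w 0.0167
```

Call:
play_rows(steps=[27.8,-5.6,15,0.0022,0.0028,-0.0034,-1,27.8,-5.6,15,0.0022,0.0028,-0.0034,-1,27.8,-5.6,15,0.0022,0.0028,-0.0034,-1,27.8,-5.6,15,0.0022,0.0028,-0.0034,-1,27.8,-5.6,15,0.0022,0.0028,-0.0034,-1,27.8,-5.6,15,0.0022,0.0028,-0.0034,-1,27.8,-5.6,15,0.0022,0.0028,-0.0034,-1,27.8,-5.6,15,0.0022,0.0028,-0.0034,-1,27.8,-5.6,15,0.0022,0.0028,-0.0034,-1,27.8,-5.6,15,0.0022,0.0028,-0.0034,-1,0,0,0,0,0,0,-1,0,0,0,0,0,0,-1])

```text
clock: 14.3
ee_pos: [0.4653, 0.3531, 0.2159]
orientation: [[-0.333, 0.819, 0.467], [0.822, 0.009, 0.57], [0.462, 0.574, -0.676]]
ft_force: [-0.1, -0.1, -4.0]
width: 0.0171
finger_force: 70.3
```

```bash
python3 - <<'E'
from h import *
from station import *
plan(*pose((.496,.342,.009),.01,.6))
a=read_camera("side")["pixels"];b=read_camera("top")["pixels"]
r=lambda i:cv2.resize(i,(380,380),interpolation=cv2.INTER_CUBIC)
cv2.imwrite("pics/x5.png",np.hstack([r(a[110:250,235:375]),r(b[110:240,140:270]) ])[:,:,::-1])
cv2.imwrite("pics/t5.png",cv2.resize(b[105:245,140:365],None,fx=3.5,fy=3.5,interpolation=cv2.INTER_CUBIC)[:,:,::-1])
E
```

```text
clock 14.3 tcp [0.4653 0.3531 0.2159] turn [-0.0005 -0.0003  0.0012] shift mm, now axes [-49.3 -61.   70.9] after turn [-49.3 -61.   70.9] F [-0.1 -0.1 -4. ] w 0.0171
```

View pics/t5.png

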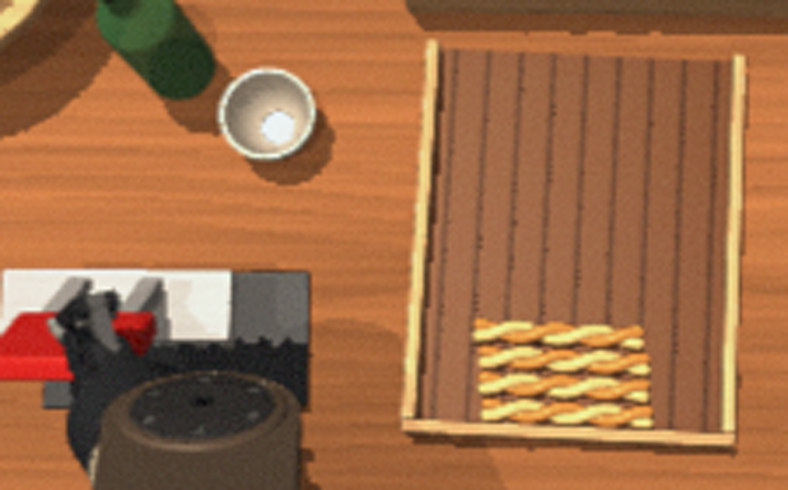

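Top view: the four sticks lie parallel at the lip, crop (480–650, 325–420), and the bystanders are unmoved. The rake hangs level above its slate; lowering it now.

Call:
play_rows(steps=[-8.2,-10.2,11.8,0,0,0,-1,-8.2,-10.2,11.8,0,0,0,-1,-8.2,-10.2,11.8,0,0,0,-1,-8.2,-10.2,11.8,0,0,0,-1,-8.2,-10.2,11.8,0,0,0,-1,-8.2,-10.2,11.8,0,0,0,-1,0,0,0,0,0,0,-1,-0.5,-0.6,0.7,0,0,0,-1,0,0,0,0,0,0,-1,0,0,0,0,0,0,-1])

```text
clock: 15.4
ee_pos: [0.4658, 0.3516, 0.1102]
orientation: [[-0.332, 0.818, 0.47], [0.822, 0.007, 0.569], [0.462, 0.575, -0.675]]
ft_force: [-0.6, 0.1, -3.3]
width: 0.0172
finger_force: 69.5
```

```bash
python3 - <<'E'
from h import *
plan(*pose((.496,.342,.006),.01,.6))
E
```

```text
clock 15.4 tcp [0.4658 0.3516 0.1102] turn [0.002  0.0006 0.0002] shift mm, now axes [-0.5 -2.5  2.1] after turn [-0.5 -2.4  2.1] F [-0.6  0.1 -3.3] w 0.0172
```

Call:
play_rows(steps=[-0.5,-0.6,0.7,0,0,0,-1,-0.5,-0.6,0.7,0,0,0,-1,-0.5,-0.6,0.7,0,0,0,-1,0,0,0,0,0,0,-1,0,0,0,0,0,0,-1])

```text
clock: 15.9
ee_pos: [0.4655, 0.3519, 0.1079]
orientation: [[-0.333, 0.817, 0.47], [0.821, 0.007, 0.57], [0.463, 0.577, -0.673]]
ft_force: [-6.8, -6.6, 16.1]
width: 0.0171
finger_force: 72.8
```

Contact. I'll ease off slightly and release.

Call:
play_rows(steps=[0.3,0.4,-0.5,0,0,0,-1,0,0,0,0,0,0,-1,0,0,0,0,0,0,1,0,0,0,0,0,0,1,0,0,0,0,0,0,1,0,0,0,0,0,0,1,0,0,0,0,0,0,1,0,0,0,0,0,0,1,0,0,0,0,0,0,1])

```text
clock: 16.8
ee_pos: [0.4654, 0.3517, 0.1069]
orientation: [[-0.332, 0.819, 0.469], [0.822, 0.008, 0.569], [0.462, 0.574, -0.676]]
ft_force: [0.3, -0.1, -0.1]
width: 0.0852
finger_force: 0.0
```

Call:
play_rows(steps=[0,0,-15,0,0,0,1,0,0,-20,0,0,0,1,0,0,-20,0,0,0,1,0,0,-20,0,0,0,1,0,0,-20,0,0,0,1,0,0,-20,0,0,0,1,0,0,-20,0,0,0,1,0,0,0,0,0,0,1,0,0,0,0,0,0,1])

```text
clock: 17.7
ee_pos: [0.4023, 0.2746, 0.1987]
orientation: [[-0.332, 0.818, 0.47], [0.823, 0.007, 0.569], [0.462, 0.576, -0.675]]
ft_force: [-0.0, 0.1, -0.7]
width: 0.0854
finger_force: 0.0
```

```bash
python3 - <<'E'
from station import *
import cv2,numpy as np
a=read_camera("side")["pixels"];b=read_camera("top")["pixels"]
cv2.imwrite("pics/x6.png",np.hstack([cv2.resize(a[120:250,230:400],(400,306)),cv2.resize(b[130:245,145:295],(400,306))])[:,:,::-1])
E
```

```text
(no output)
```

View pics/x6.png

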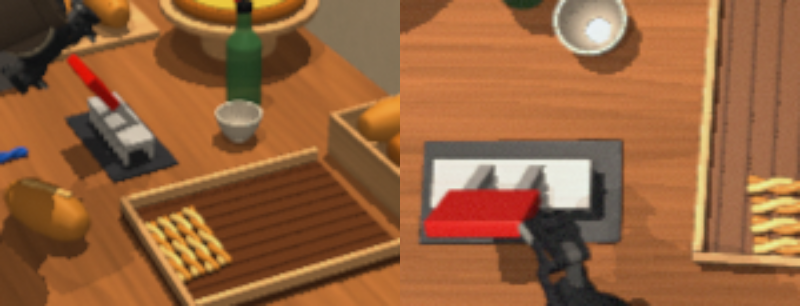

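The rake stands squarely on its slate, with the bar at right-panel (433–590, 158–207) inside the slate at (424–622, 140–242). The gripper is clear of it and the sticks are in their row, so I'm handing in.

```bash
python3 -c "from station import *;print(finish_job())"
```

```text
the job is handed in; nothing more can be done
None
```

I handed the job in at about 18 s of the 51 s allowed: the last pictures show the four breadsticks in one close, parallel row along the near lip, and the rake standing released on its slate; the hand-in returned no verdict.

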